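# Take the pile apart and put each thing away

## Task

Take the pile on the worktop apart and put everything away: the tealight goes in the small white candle saucer, the green-capped spice jar in the square wooden box, and the tin in the round dark metal tray. The salt shaker, which is standing in the spice jar's box, belongs in the round well of the wooden board next to the pepper mill. Keep everything upright, let each thing stand flat on the floor of its place, and leave the drinking glass at the right-hand end of the worktop where it is.

Things in the scene. Friction and masses are not known exactly. Their poses are not given: they have to be found in the camera images.
- candle: Tealight in a metal cup, round, 38 mm diameter, 15 mm high, 15 g; at the start on top of the pile, on the cap of the spice jar. Origin at the centre of its underside, z up.
- spice_jar: Glass spice jar with a green cap, round, 44 mm diameter (cap 43 mm), 100 mm high; at the start the middle of the pile, standing on the tin. Origin at the centre of its underside, z up.
- tin: Food tin, round, 57 mm diameter, 72 mm high; at the start the bottom of the pile, standing on the worktop. Origin at the centre of its underside, z up.
- salt: Clear salt shaker with a grey domed top, 44 mm diameter up to 70 mm high, top 34 mm diameter, 90 mm high in all; at the start it stands in the square wooden box. Origin at the centre of its underside, z up. On its way to the board mind the microwave: 282 mm high, its front at x = 0.60 m, its left side at y = 0.065 m.
- saucer_in (a point): Centre of the inner floor of the candle saucer: small round white ceramic dish, 68 mm outside, about 60 mm inside, rim 10 mm above the worktop, inner floor 5 mm above the worktop, with a small flat loop for a handle. Fixed to the worktop; z up.
- spice_box_in (a point): Centre of the inner floor of the spice jar's box: square open wooden box, 80 mm outside, 68 mm inside, walls 24 mm high, inner floor 6 mm above the worktop. Fixed to the worktop; x and y along its walls, z up.
- tin_tray_in (a point): Centre of the inner floor of the tin's tray: round dark metal tray, 92 mm outside, 82 mm inside, rim 14 mm above the worktop, inner floor 5 mm above the worktop. Fixed to the worktop; z up.
- cruet_well (a point): Centre of the floor of the round well in the wooden cruet board (76 x 170 x 12 mm, long along y). Well 66 mm diameter, 7 mm deep, floor 10 mm above the worktop (the board is fixed on a 5 mm drying mat). A pepper mill, 58 mm diameter, 170 mm high, is fixed on the board 96 mm from the well along the board's +y (left as the robot sees it). z up.
- tumbler_glass: Clear drinking glass at the right-hand end of the worktop, 78 mm diameter, 93 mm high, standing loose on the worktop; to be left alone. Origin at the centre of its underside.
Not all that is in view belongs to the job. What is shaped like the salt but orange or yellow is not meant.

How it is judged:
By the outcome, as a careful person would: the job done as asked, in the order asked, and still so for the second after the job is handed in, with the robot touching nothing.
It also fails if it takes over 125 s, if anything falls off the work surface, if the arm or the gripper's body presses on something with over 40 N, if the wrist force passes 120 N, or if a joint passes its speed limit or range.

## Robot

A 7-joint arm with a two-finger parallel gripper is mounted at the origin on a cart in front of the work surface, level with it; the furniture and walls round the work are solid. World frame = base frame: x ahead of the robot, y to its left, z up, the work surface at z = 0. Lengths are in mm, angles in rad, forces in N, time in s.
With the tool pointing down it reaches from about 400 to 875 mm from the base axis. Payload 4.4 kg.
Tool frame: the origin (TCP) lies at the very end of the fingers, on their centre line; the grasp point (between the pads) lies 19 mm behind it; z points along the fingers, y is the line along which they close (so a half turn about z gives the same grasp; the last joint's range is limited). The gripper opens to 85 mm and grips with 20 to 120 N. Pads are 22 mm wide; open, the fingers measure 114 mm over their backs; the gripper's body (76 mm by 85 mm) begins 54 mm behind the grasp point. The pads swing forward as they close: fully open they stand 13 mm farther back than shut.
Start: joints at [-1.416, 0.628, 0.038, 1.517, -0.027, 0.996, -0.02], TCP at [142.331, 634.239, 231.313] pointing down, gripper open.
Joint ranges: [-3.06, 3.06], [-0.37, 2.12], [-1.25, 1.32], [0.18, 2.47], [-1.1, 4.24], [0.23, 1.98], [-2.94, 2.94]. Speed limits (rad/s): [2.57, 2.57, 3.14, 3.14, 3.14, 3.14, 3.14].

## Interface

Orientations are given as [roll, pitch, yaw] about the fixed x, y, z axes, in that order (R = Rz(yaw) Ry(pitch) Rx(roll)).
In Python, from cell import read_state, get_image, camera_params, finish_job gives the robot as it stands.
- The arm moves only by the tool arm_command, never from a script. Its argument "deltas" is a list of rows, each an object of numbers: "dx", "dy", "dz": the shift along the world's x, y, z in m; "yaw": the turn about the world's z in degrees; "jaw": the opening, from 0 (shut) to 1 (fully open). A call has 1 to 20 rows; each row is the pose to reach, as a shift and turn from the pose commanded when the call began; what a row does not reach only later rows make up. A row lasts 1/10 s, in which the tool goes at most 50 mm and 8.59 degrees, less where a joint would pass 70% of its speed; a pose out of reach is approached as far as the arm can. A call with a gripper value outside its range is refused whole. The fingers move at their own pace and stop on an object; the grip force is fixed at half the most. Time passes only in rows, so rows that repeat a pose let the fingers close. It gives the time, the measured TCP pose, the force, the opening and the grip force at its end, in the units of the state.
- read_state(): the state, without advancing time (a new reading comes with each control period).
- get_image(name): name is "scene" or "top"; returns (picture, depth): 420x560x3 uint8, red, green, blue; 420x560 float32, mm along the optical axis (not along the pixel's ray), 0 where there is no reading.
- camera_params(name): a dict with "camera_matrix" (3x3 intrinsics, pixels), "k1" (the pictures are not rectified: a ray, as slopes to the right and down, at radius r is drawn at 1 + k1 r^2 times it, then the intrinsics apply), "extrinsics" (4x4, takes a point from camera to world coordinates). Camera axes: x right, y down, z forward; pixel columns grow to the right and rows downward; lengths in mm; the calibration is good to about 2 mm. A picture is of the moment at which its call begins. camera_params takes no time and is no camera call.
- finish_job(): hands the job in; it is judged then, once.
The state is a dict: "clock": time; "qpos": joint angles; "qd": joint speeds; "tau": joint torques, N m; "eef_pos": TCP position; "tool_rot": TCP orientation; "force": force on the tool from outside, world axes, zero at the start; "torque": the same for the moment, N m; "width": finger opening in mm; "gripper_force": force on a finger pad.
Only numpy, scipy, OpenCV 4.12 (cv2) and the standard library are available. Lean on these libraries where they do the work, as an engineer would, in place of code of your own. Each camera call takes 0.05 s, during which the arm holds its last target. There are 200 camera calls.

## Working session

There is one attempt and no reset: what is moved stays moved. The work goes in short steps, Python scripts to look and compute and a tool call to move; the robot and the scene stay as the last step left them, time stands still between calls to the robot, and variables do not carry over. Pictures are saved under pics/ and viewed, at most 17 in all, crops included, and the job is handed in when it is done.

Besides the shell and the picture viewer there is one more tool, called after ">>>" by a JSON object that holds its "api" and its "payload", one argument or row to a line. arm_command: Moves the arm, as the interface text tells. Its arguments: {"type":"object","properties":{"deltas":{"type":"array"}},"required":["deltas"]}

```bash
mkdir -p pics
cat > h.py <<'E'
import numpy as np, cv2
from cell import *
def snap(n,f=None):
    im,d=get_image(n)
    if f: cv2.imwrite('pics/'+f,im[:,:,::-1])
    return im,d
def pts(n,d):
    """world xyz for every pixel from depth"""
    c=camera_params(n);K=np.array(c['camera_matrix'],float);T=np.array(c['extrinsics'],float)
    h,w=d.shape;u,v=np.meshgrid(np.arange(w),np.arange(h))
    r=cv2.undistortPoints(np.stack([u,v],-1).reshape(-1,1,2).astype(float),K,np.array([c['k1'],0,0,0.]))[:,0]
    P=np.c_[r,np.ones(len(r))]*d.reshape(-1,1)
    return (P@T[:3,:3].T+T[:3,3]).reshape(h,w,3)
def ray(n,u,v,z):
    c=camera_params(n);K=np.array(c['camera_matrix'],float);T=np.array(c['extrinsics'],float)
    r=cv2.undistortPoints(np.array([[[u,v]]],float),K,np.array([c['k1'],0,0,0.]))[0,0]
    D=T[:3,:3]@np.r_[r,1];o=T[:3,3]
    return o+D*(z-o[2])/D[2]
E
python3 - <<'E'
from h import *
for n in('scene','top'):
    im,d=snap(n,n+'0.png');np.save(n+'0.npy',pts(n,d));print(camera_params(n))
print(read_state())
E
```

```text
{'camera_matrix': array([[393.91715569,   0.        , 277.88792665],
       [  0.        , 393.91715569, 214.97401545],
       [  0.        ,   0.        ,   1.        ]]), 'k1': -0.09007018210984107, 'extrinsics': array([[ 7.23274732e-01, -3.85599099e-01,  5.72876074e-01,
        -3.97347389e+01],
       [-6.90535413e-01, -4.10908293e-01,  5.95243830e-01,
        -7.07750067e+02],
       [ 5.87404493e-03, -8.26116038e-01, -5.63469419e-01,
         7.39475144e+02],
       [ 0.00000000e+00,  0.00000000e+00,  0.00000000e+00,
         1.00000000e+00]])}
{'camera_matrix': array([[491.07169909,   0.        , 281.49224182],
       [  0.        , 491.07169909, 214.95136617],
       [  0.        ,   0.        ,   1.        ]]), 'k1': -0.10384381713658054, 'extrinsics': array([[ 9.01533026e-03, -9.92938735e-01,  1.18285217e-01,
         4.23219841e+02],
       [-9.99766374e-01, -6.62641892e-03,  2.05739659e-02,
        -7.88618957e+01],
       [-1.96448803e-02, -1.18443064e-01, -9.92766498e-01,
         1.35649226e+03],
       [ 0.00000000e+00,  0.00000000e+00,  0.00000000e+00,
         1.00000000e+00]])}
{'clock': 0.1, 'qpos': array([-1.41582468,  0.62924235,  0.03846092,  1.51826293, -0.02698513,
        0.99638553, -0.02000835]), 'qd': array([-3.97500871e-04, -1.26372969e-03, -5.48878532e-04,  2.42829054e-05,
        8.79414359e-04,  4.01521785e-04,  7.98410124e-04]), 'tau': array([ 2.94971658e-03, -5.64530289e+01,  1.23049323e+00, -1.93973958e+01,
        1.13376442e-02,  5.35626663e-03,  1.17268478e-06]), 'eef_pos': array([142.19443392, 633.65548955, 230.49033435]), 'tool_rot': array([-3.13981336e+00,  4.00472055e-05,  2.92080782e+00]), 'force': array([-0.15528161, -0.24265568,  0.24376427]), 'torque': array([-0.06544543, -0.00236799,  0.01071247]), 'gripper_force': 0.0, 'width': 85.64218269481684}
```

View pics/scene0.png

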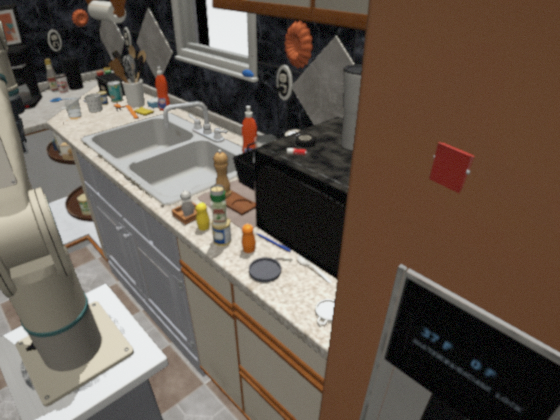

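View pics/top0.png

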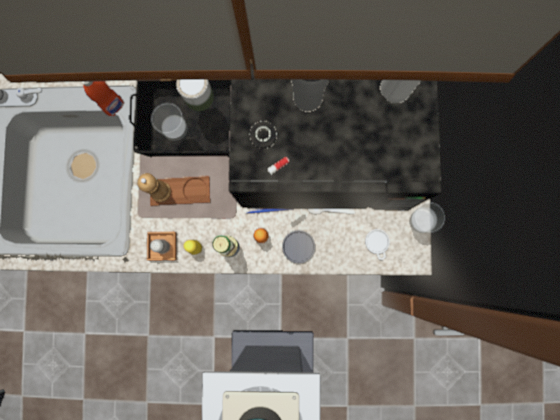

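The top view shows, left to right: the box with the salt (162,247), yellow decoy (192,246), pile (225,244), orange decoy (261,236), tray (299,247), saucer (377,242) and glass (427,218). The well is at about (195,188) and the mill at (150,183). I'll enlarge this for the detail.

Run:
```python
from h import *
im=cv2.imread('pics/top0.png')
a=cv2.resize(im[165:275,130:290],None,fx=5,fy=5,interpolation=cv2.INTER_CUBIC);cv2.imwrite('pics/c1.png',a)
b=cv2.resize(im[190:280,280:450],None,fx=4.7,fy=4.7,interpolation=cv2.INTER_CUBIC);cv2.imwrite('pics/c2.png',b)
P=np.load('top0.npy')
for n,(u,v) in dict(salt=(160,246),box=(150,257),yel=(192,245),pile=(223,243),orange=(261,235),tray=(299,247),sauc=(377,242),glass=(427,218),well=(195,188),mill=(148,183),mw=(240,200),counter=(335,260)).items(): print(n,P[v,u].round(0))
```

```text
salt [490. 264.  90.]
box [464. 314.   3.]
yel [494. 181.  84.]
pile [494.  86. 181.]
orange [522.   0.  85.]
tray [ 496. -100.    3.]
sauc [ 511. -315.    1.]
glass [ 575. -448.   31.]
well [657. 191.  17.]
mill [642. 277. 175.]
mw [601.  48. 165.]
counter [ 461. -200.   -7.]
```

View pics/c1.png

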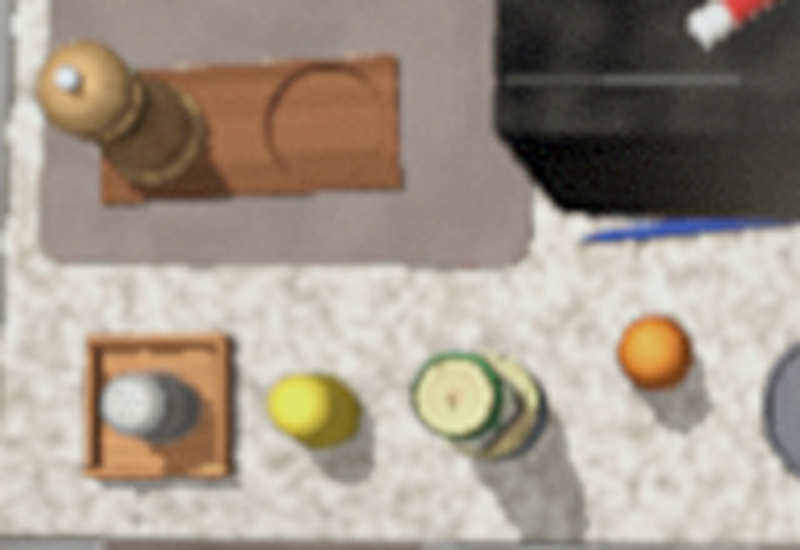

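View pics/c2.png

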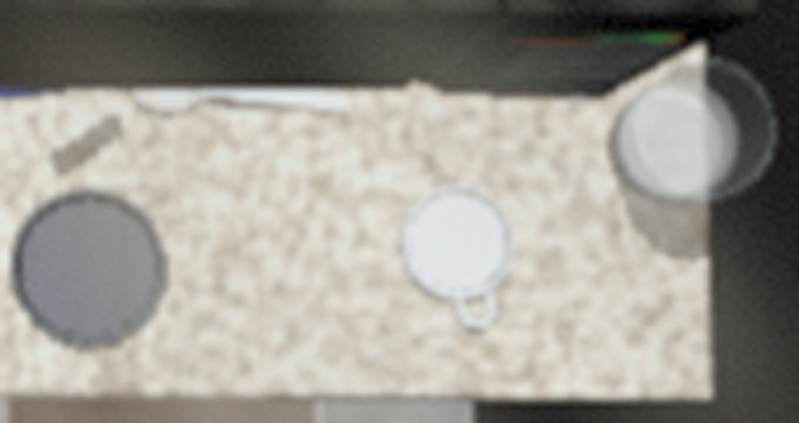

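Run:
```python
from h import *
im=cv2.imread('pics/top0.png');hsv=cv2.cvtColor(im,cv2.COLOR_BGR2HSV)
print({k:hsv[v,u] for k,(u,v) in dict(salt=(158,246),dish=(299,247),sauc=(377,240),candle=(220,243),cap=(214,247),wood=(170,255),board=(205,198),count=(340,255),mat=(220,205)).items()})
H,S,V=[hsv[...,i].astype(int) for i in range(3)]
def blob(n,m,roi,z):
    k=np.zeros(m.shape,np.uint8);x0,y0,x1,y1=roi;k[y0:y1,x0:x1]=m[y0:y1,x0:x1]*255
    cs,_=cv2.findContours(k,cv2.RETR_EXTERNAL,cv2.CHAIN_APPROX_NONE);c=max(cs,key=cv2.contourArea)
    (a,b),r=cv2.minEnclosingCircle(c);h=cv2.convexHull(c);rc=cv2.minAreaRect(h)
    print(n,(round(a,1),round(b,1),round(r,1)),'rect',np.round(rc[0],1),np.round(rc[1],1),round(rc[2],1),'world',ray('top',*rc[0],z).round(1), 'circ',ray('top',a,b,z)[:2].round(1))
blob('tray',(S<60)&(V<140),(275,222,325,270),14)
blob('saucer',(S<22)&(V>205),(360,225,395,256),10)
blob('box',(S>90)&(H<20),(140,225,182,268),24)
blob('board',(S>110)&(H<14),(150,170,215,212),17)
blob('cap',((S>110)&(H>35)&(H<90)),(205,225,245,262),172)
blob('candle',((H>18)&(H<36)&(V>150)),(208,232,231,254),187)
blob('salt',(S<50),(148,236,165,256),88)
blob('orange',(S>150)&(H<20),(250,222,275,250),70)
blob('yellow',(S>150)&(H>20),(180,232,205,260),70)
for n,p,z in(('well',(195,189),17),('saltdome',(157.5,245.5),90),('glass_base',(424,219),0),('glass_rim',(430.5,217),93)):print(n,ray('top',*p,z).round(1))
```

```text
{'salt': array([ 34,   8, 219], dtype=uint8), 'dish': array([120,   5, 142], dtype=uint8), 'sauc': array([ 96,   6, 229], dtype=uint8), 'candle': array([ 22,  73, 211], dtype=uint8), 'cap': array([ 30,  63, 203], dtype=uint8), 'wood': array([ 13, 139, 138], dtype=uint8), 'board': array([ 12, 140, 142], dtype=uint8), 'count': array([ 21,  20, 213], dtype=uint8), 'mat': array([ 12,  37, 152], dtype=uint8)}
tray (298.0, 246.8, 16.3) rect [298.5 247. ] [32. 31.] 90.0 world [495.3 -98.3  14. ] circ [495.7 -97. ]
saucer (377.0, 240.0, 22.7) rect [377. 240.] [30. 34.] 90.0 world [ 516.1 -313.9   10. ] circ [ 516.1 -313.9]
box (161.0, 245.5, 19.4) rect [161. 246.] [28. 28.] 90.0 world [494.  278.7  24. ] circ [495.3 278.8]
board (179.5, 191.0, 31.8) rect [179.5 190.6] [26.  58.5] 86.6 world [649.3 234.1  17. ] circ [648.2 234. ]
cap (228.0, 240.0, 0.0) rect [228. 240.] [0. 0.] 0.0 world [502.3  74.8 172. ] circ [502.3  74.8]
candle (219.0, 242.5, 15.2) rect [219.  242.5] [21. 22.] 90.0 world [495.2  94.4 187. ] circ [495.2  94.4]
salt (157.7, 246.5, 8.4) rect [157. 246.] [12. 14.] 90.0 world [490.4 272.2  88. ] circ [489.2 270.4]
orange (260.5, 235.1, 6.9) rect [260.5 235.5] [13. 13.] 90.0 world [521.7   2.5  70. ] circ [522.7   2.6]
yellow (192.9, 246.0, 8.2) rect [193. 247.] [12. 16.] 90.0 world [489.8 180.5  70. ] circ [492.4 180.8]
well [654.  190.4  17. ]
saltdome [491.7 270.3  90. ]
glass_base [ 576.1 -448.3    0. ]
glass_rim [ 571.  -440.2   93. ]
```

Run:
```python
from h import *
R=lambda x,y,z,f=5,o=(130,165):ray('top',(x+.5)/f-.5+o[0],(y+.5)/f-.5+o[1],z)[:2].round(1)
print('candle',R(455,397,187),'tin',R(493,405,72),'salt',R(137,404,92),'box',R(160,406,24),'well',R(325,124,17),'yellow',R(300,406,88),'orange',R(655,352,88))
f=4.7;o=(280,190)
print('tray',R(89,270,14,f,o),'sauc',R(457,244,10,f,o),'glass',R(675,142,0,f,o),R(708,128,93,f,o))
for n in('top','scene'):
    P=np.load(n+'0.npy')
    def reg(nm,c,r,z0,z1):
        m=(np.hypot(P[...,0]-c[0],P[...,1]-c[1])<r)&(P[...,2]>z0)&(P[...,2]<z1);q=P[m]
        if len(q):print(n,nm,len(q),np.median(q,0).round(1),((q.min(0)+q.max(0))/2).round(1))
    reg('candle',(495,90),45,175,200);reg('jarcap',(495,90),45,150,172);reg('tin',(495,90),45,20,80);reg('salt',(492,268),40,60,110);reg('tray',(495,-98),44,-20,30)
im=cv2.imread('pics/scene0.png');cv2.imwrite('pics/c3.png',cv2.resize(im[140:335,165:345],None,fx=4,fy=3,interpolation=cv2.INTER_CUBIC))
```

```text
candle [491.6  90.5] tin [494.3  87. ] salt [491.8 271.1] box [494.5 277.1] well [652.9 191.5] yellow [491.9 185.9] orange [521.7   1.1]
tray [495.2 -98.4] sauc [ 511.9 -313.4] glass [ 573.8 -446.1] [ 571.4 -439.6]
top candle 202 [494.   93.2 179.9] [494.5  92.8 181.6]
top jarcap 44 [495.8  79.6 168. ] [493.9  93.2 162.5]
top tin 121 [488.5  74.2  66.9] [495.1  89.1  51.9]
top salt 169 [492.3 271.1  88.5] [493.3 274.6  80.2]
top tray 807 [495.5 -97.3   4.5] [494.8 -98.3   5.5]
scene candle 119 [492.   89.2 180.1] [491.   89.2 181.8]
scene jarcap 100 [480.3  74.4 160.6] [488.1  83.6 161.2]
scene tin 325 [479.7  70.8  53.3] [492.3  88.7  50.1]
scene salt 126 [485.4 263.5  80.1] [490.2 268.4  77.3]
scene tray 556 [498.1 -93.1   6. ] [494.6 -98.    7.5]
```

View pics/c3.png

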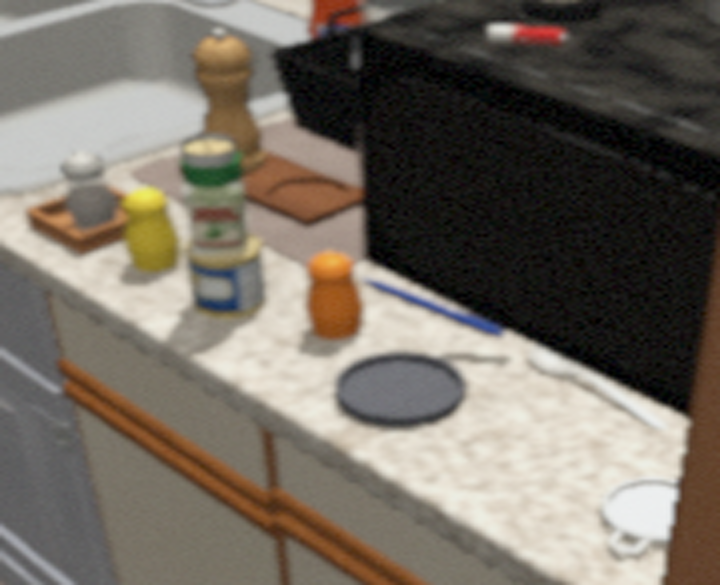

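The close-up confirms candle, jar and tin stacked upright, with the salt left of centre in the box. A brown panel near the saucer could foul the arm, so I'll check it while starting to move.

Run:
```python
from h import *
P=np.load('top0.npy')
for uv in [(384,300),(395,310),(420,310),(450,310),(500,330),(387,293),(440,335),(470,200),(433,260),(250,340),(300,340),(400,280),(450,280)]: print(uv,P[uv[1],uv[0]].round(0))
Q=np.load('scene0.npy')
for uv in [(345,300),(355,200),(365,100),(400,270),(380,350),(335,370),(450,100)]: print(uv,Q[uv[1],uv[0]].round(0))
```

```text
(384, 300) [ 312. -480. -783.]
(395, 310) [ 283. -487. -588.]
(420, 310) [ 312. -479. -180.]
(450, 310) [ 333. -481.  109.]
(500, 330) [ 315. -483.  406.]
(387, 293) [ 344. -481. -720.]
(440, 335) [ 146. -761. -911.]
(470, 200) [ 589. -481.  272.]
(433, 260) [ 463. -480.  -30.]
(250, 340) [ 131.   99. -824.]
(300, 340) [ 136. -119. -808.]
(400, 280) [ 401. -481. -466.]
(450, 280) [ 408. -482.  109.]
(345, 300) [ 280. -506.  353.]
(355, 200) [ 280. -500.  507.]
(365, 100) [ 280. -496.  620.]
(400, 270) [ 274. -572.  454.]
(380, 350) [ 276. -573.  313.]
(335, 370) [ 280. -507.  195.]
(450, 100) [ 279. -579.  641.]
```

>>> {"api": "arm_command", "payload": {
  "deltas": [
    {"dx":0.0,"dy":0.0,"dz":0.05},
    {"dx":0.03,"dy":-0.03,"dz":0.08},
    {"dx":0.07,"dy":-0.06,"dz":0.1},
    {"dx":0.1,"dy":-0.09,"dz":0.11},
    {"dx":0.14,"dy":-0.12,"dz":0.11},
    {"dx":0.17,"dy":-0.16,"dz":0.11},
    {"dx":0.2,"dy":-0.2,"dz":0.11},
    {"dx":0.23,"dy":-0.23,"dz":0.11},
    {"dx":0.25,"dy":-0.26,"dz":0.11},
    {"dx":0.25,"dy":-0.26,"dz":0.11}
  ]
}}

```text
invalid input at $.deltas[0]: expected keys dx, dy, dz, yaw, jaw
```

>>> {"api": "arm_command", "payload": {
  "deltas": [
    {"dx":0.35,"dy":-0.544,"dz":0.03,"yaw":12.7,"jaw":1},
    {"dx":0.35,"dy":-0.544,"dz":0.03,"yaw":12.7,"jaw":1},
    {"dx":0.35,"dy":-0.544,"dz":0.03,"yaw":12.7,"jaw":1},
    {"dx":0.35,"dy":-0.544,"dz":0.03,"yaw":12.7,"jaw":1},
    {"dx":0.35,"dy":-0.544,"dz":0.03,"yaw":12.7,"jaw":1},
    {"dx":0.35,"dy":-0.544,"dz":0.03,"yaw":12.7,"jaw":1},
    {"dx":0.35,"dy":-0.544,"dz":0.03,"yaw":12.7,"jaw":1},
    {"dx":0.35,"dy":-0.544,"dz":0.03,"yaw":12.7,"jaw":1},
    {"dx":0.35,"dy":-0.544,"dz":0.03,"yaw":12.7,"jaw":1},
    {"dx":0.35,"dy":-0.544,"dz":0.03,"yaw":12.7,"jaw":1},
    {"dx":0.35,"dy":-0.544,"dz":0.03,"yaw":12.7,"jaw":1},
    {"dx":0.35,"dy":-0.544,"dz":0.03,"yaw":12.7,"jaw":1},
    {"dx":0.35,"dy":-0.544,"dz":0.03,"yaw":12.7,"jaw":1},
    {"dx":0.35,"dy":-0.544,"dz":0.03,"yaw":12.7,"jaw":1},
    {"dx":0.35,"dy":-0.544,"dz":0.03,"yaw":12.7,"jaw":1},
    {"dx":0.35,"dy":-0.544,"dz":0.03,"yaw":12.7,"jaw":1},
    {"dx":0.35,"dy":-0.544,"dz":0.03,"yaw":12.7,"jaw":1},
    {"dx":0.35,"dy":-0.544,"dz":0.03,"yaw":12.7,"jaw":1}
  ]
}}

```text
clock: 1.9
eef_pos: [491.7, 91.6, 261.3]
tool_rot: [3.141, -0.0, -3.138]
force: [0.4, 0.2, -0.8]
width: 85.3
gripper_force: 0.0
```

>>> {"api": "arm_command", "payload": {
  "deltas": [
    {"dx":0,"dy":0,"dz":-0.04,"yaw":0,"jaw":0.75},
    {"dx":0,"dy":0,"dz":-0.06,"yaw":0,"jaw":0.75},
    {"dx":0,"dy":0,"dz":-0.075,"yaw":0,"jaw":0.75},
    {"dx":0,"dy":0,"dz":-0.08,"yaw":0,"jaw":0.7},
    {"dx":0,"dy":0,"dz":-0.083,"yaw":0,"jaw":0.7},
    {"dx":0,"dy":0,"dz":-0.083,"yaw":0,"jaw":0.7},
    {"dx":0,"dy":0,"dz":-0.083,"yaw":0,"jaw":0.7},
    {"dx":0,"dy":0,"dz":-0.083,"yaw":0,"jaw":0.7}
  ]
}}

```text
clock: 2.7
eef_pos: [492.8, 90.4, 179.0]
tool_rot: [3.141, 0.001, -3.141]
force: [0.1, 0.6, -0.2]
width: 60.1
gripper_force: 0.0
```

Run:
```python
from h import *
im,d=snap('scene');cv2.imwrite('pics/d1.png',cv2.resize(im[150:270,160:280,::-1],None,fx=5,fy=5,interpolation=cv2.INTER_CUBIC))
```

```text
(no output)
```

View pics/d1.png

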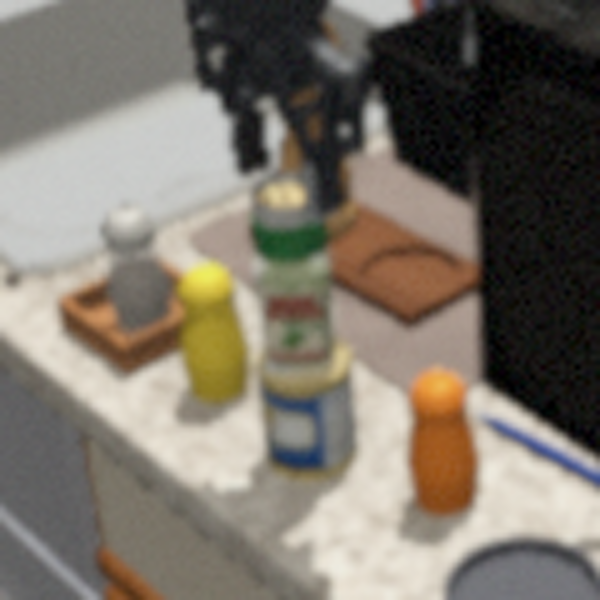

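```bash
cat >> h.py <<'E'
def proj(n,p):
    c=camera_params(n);T=np.linalg.inv(np.array(c['extrinsics'],float));q=T[:3,:3]@np.array(p,float)+T[:3,3]
    r=q[:2]/q[2];r=r*(1+c['k1']*(r@r));K=c['camera_matrix'];return np.array([K[0][0]*r[0]+K[0][2],K[1][1]*r[1]+K[1][2]])
E
python3 - <<'E'
from h import *
for p in [(492,90,187),(492,90,172),(492,120,179),(492,120,187),(492,132,183),(492,60,179),(492,60,187),(481,60,183)]: print(p,((proj('scene',p)-[160,150])*5).round(0))
E
```

```text
(492, 90, 187) [284. 187.]
(492, 90, 172) [286. 210.]
(492, 120, 179) [254. 180.]
(492, 120, 187) [253. 168.]
(492, 132, 183) [241. 166.]
(492, 60, 179) [318. 220.]
(492, 60, 187) [317. 207.]
(481, 60, 183) [301. 221.]
```

>>> {"api": "arm_command", "payload": {
  "deltas": [
    {"dx":0,"dy":0,"dz":-0.0025,"yaw":0,"jaw":0.6},
    {"dx":0,"dy":0,"dz":-0.0025,"yaw":0,"jaw":0.5},
    {"dx":0,"dy":0,"dz":-0.0025,"yaw":0,"jaw":0.45},
    {"dx":0,"dy":0,"dz":-0.0025,"yaw":0,"jaw":0.4},
    {"dx":0,"dy":0,"dz":-0.0025,"yaw":0,"jaw":0.3},
    {"dx":0,"dy":0,"dz":-0.0025,"yaw":0,"jaw":0.3},
    {"dx":0,"dy":0,"dz":-0.0025,"yaw":0,"jaw":0.3}
  ]
}}

```text
clock: 3.45
eef_pos: [492.5, 90.3, 176.3]
tool_rot: [3.141, 0.001, -3.141]
force: [-0.0, 0.1, 6.0]
width: 34.7
gripper_force: 59.3
```

>>> {"api": "arm_command", "payload": {
  "deltas": [
    {"dx":0,"dy":0,"dz":0.005,"yaw":0,"jaw":0.3},
    {"dx":0,"dy":0,"dz":0.015,"yaw":0,"jaw":0.3},
    {"dx":0,"dy":0,"dz":0.03,"yaw":0,"jaw":0.3},
    {"dx":0,"dy":0,"dz":0.03,"yaw":0,"jaw":0.3},
    {"dx":0,"dy":0,"dz":0.03,"yaw":0,"jaw":0.3}
  ]
}}

```text
clock: 3.95
eef_pos: [492.5, 90.3, 206.1]
tool_rot: [3.141, 0.001, -3.141]
force: [-0.3, 0.3, -1.0]
width: 34.2
gripper_force: 59.7
```

Run:
```python
from h import *
im,d=snap('scene');cv2.imwrite('pics/d2.png',cv2.resize(im[150:270,160:280,::-1],None,fx=5,fy=5,interpolation=cv2.INTER_CUBIC))
```

```text
(no output)
```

View pics/d2.png

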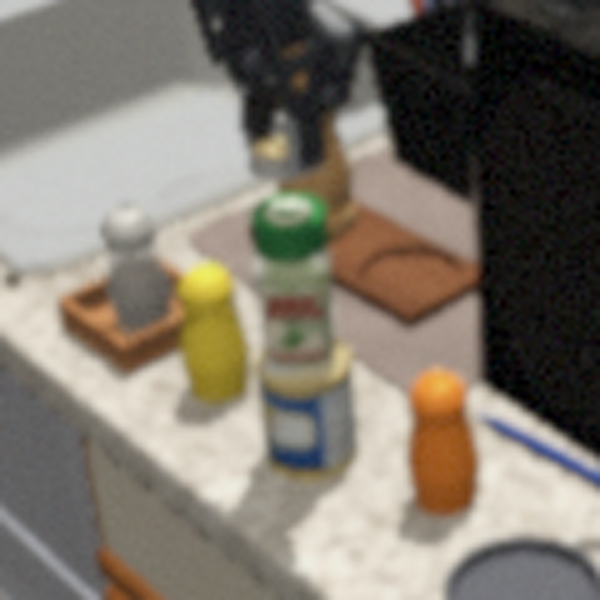

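Run:
```python
from h import *
im,d=snap('scene');P=pts('scene',d)
hsv=cv2.cvtColor(im,cv2.COLOR_RGB2HSV)
m=(hsv[...,2]>110);m[:, :208]=0;m[:,226:]=0;m[:172]=0;m[187:]=0
m&=(P[...,2]>190)&(P[...,2]<230)&(np.hypot(P[...,0]-492,P[...,1]-90)<50)
q=P[m];v,u=np.where(m);print(len(q),np.median(q,0).round(1),q.min(0).round(1),q.max(0).round(1),u.min(),u.max(),v.min(),v.max())
for r in range(172,188):print(r,[tuple(P[r,c].astype(int)) if m[r,c] else 0 for c in range(208,226,3)])
print(proj('scene',(492,90,217)),proj('scene',(492,90,202)))
```

```text
87 [482.   87.8 209.9] [470.3  59.  201.2] [502.4 114.4 228.9] 208 225 173 186
172 [0, 0, 0, 0, 0, 0]
173 [(np.int64(481), np.int64(111), np.int64(227)), 0, 0, 0, 0, 0]
174 [(np.int64(480), np.int64(110), np.int64(225)), 0, 0, 0, 0, 0]
175 [(np.int64(481), np.int64(111), np.int64(221)), 0, 0, 0, 0, 0]
176 [(np.int64(482), np.int64(114), np.int64(216)), 0, 0, 0, 0, 0]
177 [(np.int64(482), np.int64(114), np.int64(214)), 0, (np.int64(495), np.int64(104), np.int64(212)), 0, 0, 0]
178 [0, 0, (np.int64(496), np.int64(106), np.int64(208)), (np.int64(481), np.int64(69), np.int64(228)), 0, 0]
179 [0, (np.int64(486), np.int64(106), np.int64(209)), (np.int64(493), np.int64(102), np.int64(207)), (np.int64(481), np.int64(70), np.int64(225)), 0, 0]
180 [0, (np.int64(480), np.int64(98), np.int64(211)), (np.int64(492), np.int64(101), np.int64(205)), (np.int64(481), np.int64(70), np.int64(222)), 0, 0]
181 [0, (np.int64(479), np.int64(96), np.int64(209)), (np.int64(486), np.int64(92), np.int64(208)), 0, 0, 0]
182 [0, (np.int64(473), np.int64(88), np.int64(211)), (np.int64(477), np.int64(78), np.int64(214)), 0, 0, 0]
183 [0, (np.int64(472), np.int64(87), np.int64(210)), (np.int64(475), np.int64(76), np.int64(213)), 0, 0, 0]
184 [0, (np.int64(473), np.int64(88), np.int64(205)), (np.int64(475), np.int64(77), np.int64(209)), 0, 0, (np.int64(496), np.int64(65), np.int64(206))]
185 [0, (np.int64(472), np.int64(87), np.int64(203)), (np.int64(475), np.int64(77), np.int64(206)), (np.int64(481), np.int64(72), np.int64(206)), (np.int64(486), np.int64(65), np.int64(207)), 0]
186 [0, 0, (np.int64(474), np.int64(77), np.int64(203)), (np.int64(482), np.int64(74), np.int64(202)), 0, 0]
187 [0, 0, 0, 0, 0, 0]
[215.95470023 177.95984544] [216.3924343  182.73790746]
```

>>> {"api": "arm_command", "payload": {
  "deltas": [
    {"dx":0,"dy":-0.02,"dz":0.01,"yaw":0,"jaw":0.3},
    {"dx":0,"dy":-0.05,"dz":0.01,"yaw":0,"jaw":0.3},
    {"dx":0,"dy":-0.09,"dz":0.01,"yaw":0,"jaw":0.3},
    {"dx":0.01,"dy":-0.13,"dz":0.01,"yaw":0,"jaw":0.3},
    {"dx":0.01,"dy":-0.17,"dz":0.01,"yaw":0,"jaw":0.3},
    {"dx":0.01,"dy":-0.21,"dz":0,"yaw":0,"jaw":0.3},
    {"dx":0.02,"dy":-0.25,"dz":-0.02,"yaw":0,"jaw":0.3},
    {"dx":0.02,"dy":-0.29,"dz":-0.04,"yaw":0,"jaw":0.3},
    {"dx":0.02,"dy":-0.33,"dz":-0.06,"yaw":0,"jaw":0.3},
    {"dx":0.02,"dy":-0.37,"dz":-0.08,"yaw":0,"jaw":0.3},
    {"dx":0.02,"dy":-0.395,"dz":-0.1,"yaw":0,"jaw":0.3},
    {"dx":0.02,"dy":-0.403,"dz":-0.12,"yaw":0,"jaw":0.3},
    {"dx":0.02,"dy":-0.403,"dz":-0.14,"yaw":0,"jaw":0.3},
    {"dx":0.02,"dy":-0.403,"dz":-0.155,"yaw":0,"jaw":0.3},
    {"dx":0.02,"dy":-0.403,"dz":-0.165,"yaw":0,"jaw":0.3},
    {"dx":0.02,"dy":-0.403,"dz":-0.165,"yaw":0,"jaw":0.3},
    {"dx":0.02,"dy":-0.403,"dz":-0.165,"yaw":0,"jaw":0.3}
  ]
}}

```text
clock: 5.75
eef_pos: [512.7, -312.5, 41.1]
tool_rot: [-3.141, 0.0, -3.14]
force: [-0.5, -0.6, 0.7]
width: 34.6
gripper_force: 59.8
```

Run:
```python
from h import *
im,d=snap('top');im2,_=snap('scene')
a=cv2.resize(im[200:280,330:450,::-1],None,fx=4,fy=5,interpolation=cv2.INTER_CUBIC);b=cv2.resize(im2[265:345,265:345,::-1],(400,400));b=cv2.resize(b,(320,400))
cv2.imwrite('pics/d3.png',np.hstack([a,b]))
```

```text
(no output)
```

View pics/d3.png

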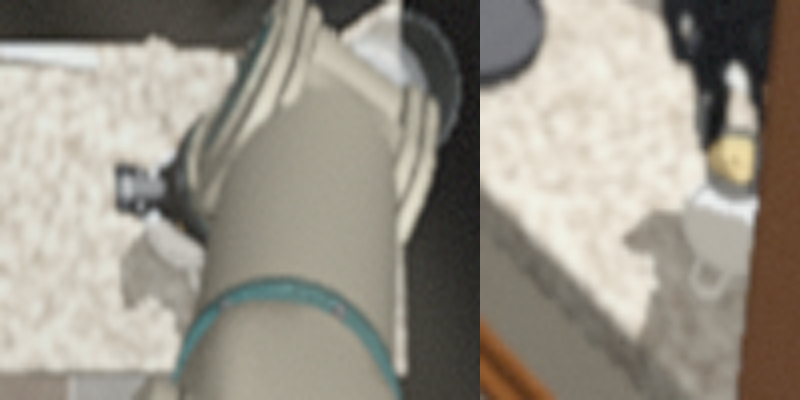

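The candle hangs level over the saucer: scene crop (735,160), dish at (725,210). I'll lower it.

>>> {"api": "arm_command", "payload": {
  "deltas": [
    {"dx":0,"dy":0,"dz":-0.01,"yaw":0,"jaw":0.3},
    {"dx":0,"dy":0,"dz":-0.02,"yaw":0,"jaw":0.3},
    {"dx":0,"dy":0,"dz":-0.025,"yaw":0,"jaw":0.3},
    {"dx":0,"dy":0,"dz":-0.028,"yaw":0,"jaw":0.3},
    {"dx":0,"dy":0,"dz":-0.0295,"yaw":0,"jaw":0.3},
    {"dx":0,"dy":0,"dz":-0.0295,"yaw":0,"jaw":0.3},
    {"dx":0,"dy":0,"dz":-0.0295,"yaw":0,"jaw":0.3}
  ]
}}

```text
clock: 6.55
eef_pos: [512.5, -312.9, 11.5]
tool_rot: [-3.141, 0.0, -3.141]
force: [-0.4, -0.6, 0.5]
width: 34.5
gripper_force: 59.8
```

>>> {"api": "arm_command", "payload": {
  "deltas": [
    {"dx":0,"dy":0,"dz":-0.001,"yaw":0,"jaw":0.3},
    {"dx":0,"dy":0,"dz":-0.002,"yaw":0,"jaw":0.3},
    {"dx":0,"dy":0,"dz":-0.002,"yaw":0,"jaw":0.3}
  ]
}}

```text
clock: 6.85
eef_pos: [512.3, -312.7, 9.3]
tool_rot: [3.142, -0.0, -3.141]
force: [-1.3, 0.4, -1.2]
width: 34.9
gripper_force: 59.8
```

>>> {"api": "arm_command", "payload": {
  "deltas": [
    {"dx":0,"dy":0,"dz":0,"yaw":0,"jaw":0.45},
    {"dx":0,"dy":0,"dz":0,"yaw":0,"jaw":0.5},
    {"dx":0,"dy":0,"dz":0,"yaw":0,"jaw":0.55},
    {"dx":0,"dy":0,"dz":0,"yaw":0,"jaw":0.6},
    {"dx":0,"dy":0,"dz":0.005,"yaw":0,"jaw":0.6},
    {"dx":0,"dy":0,"dz":0.02,"yaw":0,"jaw":0.65},
    {"dx":0,"dy":0,"dz":0.06,"yaw":0,"jaw":0.7},
    {"dx":0,"dy":0,"dz":0.11,"yaw":0,"jaw":0.7},
    {"dx":0,"dy":0.04,"dz":0.16,"yaw":0,"jaw":0.7},
    {"dx":0,"dy":0.09,"dz":0.2,"yaw":0,"jaw":0.7},
    {"dx":0,"dy":0.14,"dz":0.24,"yaw":0,"jaw":0.75},
    {"dx":0,"dy":0.19,"dz":0.24,"yaw":0,"jaw":0.75},
    {"dx":0,"dy":0.24,"dz":0.24,"yaw":0,"jaw":0.75},
    {"dx":0,"dy":0.29,"dz":0.24,"yaw":0,"jaw":0.75}
  ]
}}

```text
clock: 8.25
eef_pos: [512.7, -56.4, 250.0]
tool_rot: [-3.141, 0.004, -3.141]
force: [0.7, -0.5, -0.8]
width: 64.0
gripper_force: 0.0
```

Run:
```python
from h import *
im,d=snap('top');im2,_=snap('scene')
a=cv2.resize(im[200:280,330:450,::-1],None,fx=4,fy=5,interpolation=cv2.INTER_CUBIC);b=cv2.resize(im2[265:345,265:345,::-1],(400,400));b=cv2.resize(b,(320,400))
cv2.imwrite('pics/d4.png',np.hstack([a,b]))
```

```text
(no output)
```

View pics/d4.png

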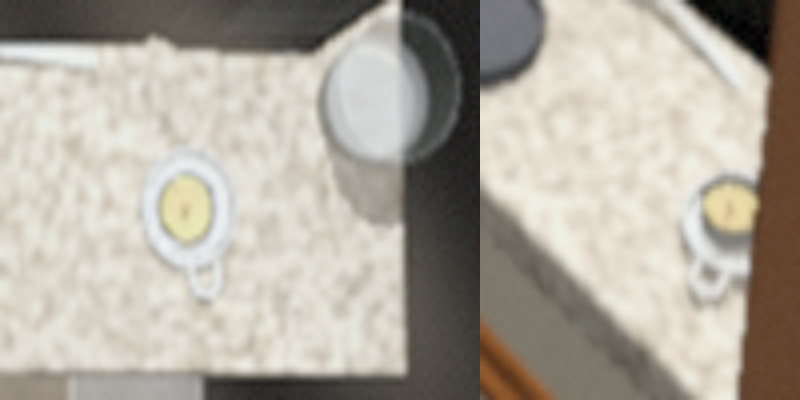

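The candle sits in the middle of the saucer and the glass is untouched. The salt is next.

>>> {"api": "arm_command", "payload": {
  "deltas": [
    {"dx":-0.02,"dy":0.04,"dz":0,"yaw":0,"jaw":0.75},
    {"dx":-0.02,"dy":0.09,"dz":0,"yaw":0,"jaw":0.75},
    {"dx":-0.02,"dy":0.14,"dz":0,"yaw":0,"jaw":0.75},
    {"dx":-0.02,"dy":0.19,"dz":0,"yaw":0,"jaw":0.75},
    {"dx":-0.02,"dy":0.24,"dz":0,"yaw":0,"jaw":0.75},
    {"dx":-0.02,"dy":0.293,"dz":0,"yaw":0,"jaw":0.75},
    {"dx":-0.02,"dy":0.293,"dz":-0.02,"yaw":0,"jaw":0.75},
    {"dx":-0.02,"dy":0.293,"dz":-0.06,"yaw":0,"jaw":0.75},
    {"dx":-0.02,"dy":0.293,"dz":-0.1,"yaw":0,"jaw":0.75},
    {"dx":-0.02,"dy":0.293,"dz":-0.135,"yaw":0,"jaw":0.75},
    {"dx":-0.02,"dy":0.293,"dz":-0.145,"yaw":0,"jaw":0.75},
    {"dx":-0.02,"dy":0.293,"dz":-0.145,"yaw":0,"jaw":0.75}
  ]
}}

```text
clock: 9.55
eef_pos: [491.9, 234.3, 102.0]
tool_rot: [-3.14, -0.002, -3.141]
force: [-1.0, 0.2, 0.4]
width: 64.0
gripper_force: 0.0
```

Run:
```python
from h import *
im2,d=snap('scene')
cv2.imwrite('pics/d5.png',cv2.resize(im2[155:255,160:280,::-1],None,fx=5,fy=5,interpolation=cv2.INTER_CUBIC))
```

```text
(no output)
```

View pics/d5.png

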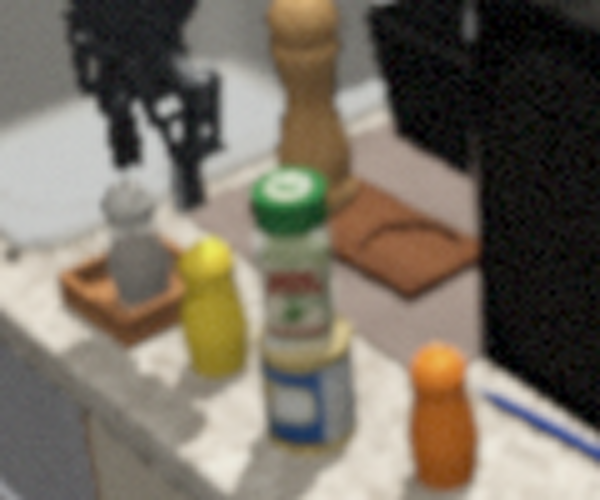

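The hand stopped 36 mm short in y because the earlier row was rate-limited, and it is still clear of everything. I'll correct that and then go down.

>>> {"api": "arm_command", "payload": {
  "deltas": [
    {"dx":0,"dy":0.02,"dz":0.01,"yaw":0,"jaw":0.75},
    {"dx":0,"dy":0.036,"dz":0.01,"yaw":0,"jaw":0.75},
    {"dx":0,"dy":0.036,"dz":0.01,"yaw":0,"jaw":0.75},
    {"dx":0,"dy":0.036,"dz":0,"yaw":0,"jaw":0.75},
    {"dx":0,"dy":0.036,"dz":-0.02,"yaw":0,"jaw":0.75},
    {"dx":0,"dy":0.036,"dz":-0.04,"yaw":0,"jaw":0.75},
    {"dx":0,"dy":0.036,"dz":-0.055,"yaw":0,"jaw":0.75},
    {"dx":0,"dy":0.036,"dz":-0.065,"yaw":0,"jaw":0.75},
    {"dx":0,"dy":0.036,"dz":-0.065,"yaw":0,"jaw":0.75},
    {"dx":0,"dy":0.036,"dz":-0.065,"yaw":0,"jaw":0.65},
    {"dx":0,"dy":0.036,"dz":-0.065,"yaw":0,"jaw":0.58},
    {"dx":0,"dy":0.036,"dz":-0.065,"yaw":0,"jaw":0.54},
    {"dx":0,"dy":0.036,"dz":-0.065,"yaw":0,"jaw":0.48},
    {"dx":0,"dy":0.036,"dz":-0.065,"yaw":0,"jaw":0.35},
    {"dx":0,"dy":0.036,"dz":-0.065,"yaw":0,"jaw":0.35},
    {"dx":0,"dy":0.036,"dz":-0.065,"yaw":0,"jaw":0.35}
  ]
}}

```text
clock: 11.2
eef_pos: [493.1, 271.7, 38.7]
tool_rot: [3.14, 0.002, -3.141]
force: [-0.8, 0.9, 7.3]
width: 38.0
gripper_force: 59.4
```

>>> {"api": "arm_command", "payload": {
  "deltas": [
    {"dx":0,"dy":0,"dz":0.01,"yaw":0,"jaw":0.35},
    {"dx":0,"dy":0,"dz":0.03,"yaw":0,"jaw":0.35},
    {"dx":0,"dy":0,"dz":0.06,"yaw":0,"jaw":0.35},
    {"dx":0,"dy":0,"dz":0.09,"yaw":0,"jaw":0.35},
    {"dx":0,"dy":0,"dz":0.1,"yaw":0,"jaw":0.35},
    {"dx":0.02,"dy":-0.01,"dz":0.1,"yaw":0,"jaw":0.35},
    {"dx":0.05,"dy":-0.025,"dz":0.1,"yaw":0,"jaw":0.35},
    {"dx":0.08,"dy":-0.04,"dz":0.1,"yaw":0,"jaw":0.35},
    {"dx":0.11,"dy":-0.055,"dz":0.1,"yaw":0,"jaw":0.35},
    {"dx":0.14,"dy":-0.07,"dz":0.1,"yaw":0,"jaw":0.35},
    {"dx":0.16,"dy":-0.08,"dz":0.1,"yaw":0,"jaw":0.35},
    {"dx":0.16,"dy":-0.08,"dz":0.09,"yaw":0,"jaw":0.35},
    {"dx":0.16,"dy":-0.08,"dz":0.07,"yaw":0,"jaw":0.35},
    {"dx":0.16,"dy":-0.08,"dz":0.05,"yaw":0,"jaw":0.35},
    {"dx":0.16,"dy":-0.08,"dz":0.04,"yaw":0,"jaw":0.35},
    {"dx":0.16,"dy":-0.08,"dz":0.04,"yaw":0,"jaw":0.35}
  ]
}}

```text
clock: 12.8
eef_pos: [649.9, 191.0, 75.0]
tool_rot: [-3.14, -0.005, -3.14]
force: [-1.1, 0.3, -0.9]
width: 37.5
gripper_force: 60.4
```

Run:
```python
from h import *
im2,d=snap('scene');P=pts('scene',d)
cv2.imwrite('pics/d6.png',cv2.resize(im2[140:240,170:270,::-1],None,fx=6,fy=6,interpolation=cv2.INTER_CUBIC))
for p in [(653,191,17),(653,191,10),(653,191,46),(653,191,136)]:print(p,((proj('scene',p)-[170,140])*6).round())
```

```text
(653, 191, 17) [429. 380.]
(653, 191, 10) [429. 390.]
(653, 191, 46) [427. 336.]
(653, 191, 136) [419. 194.]
```

View pics/d6.png

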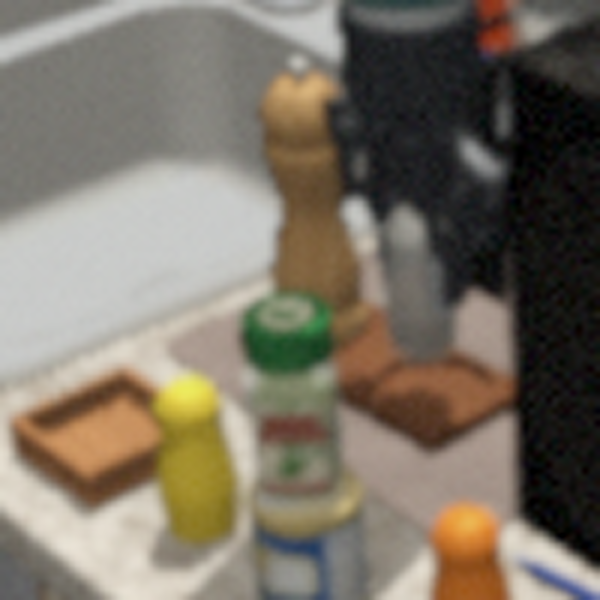

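>>> {"api": "arm_command", "payload": {
  "deltas": [
    {"dx":0.001,"dy":0,"dz":-0.01,"yaw":0,"jaw":0.35},
    {"dx":0.001,"dy":0,"dz":-0.02,"yaw":0,"jaw":0.35},
    {"dx":0.001,"dy":0,"dz":-0.026,"yaw":0,"jaw":0.35},
    {"dx":0.001,"dy":0,"dz":-0.028,"yaw":0,"jaw":0.35},
    {"dx":0.001,"dy":0,"dz":-0.028,"yaw":0,"jaw":0.35},
    {"dx":0.001,"dy":0,"dz":-0.028,"yaw":0,"jaw":0.35}
  ]
}}

```text
clock: 13.45
eef_pos: [653.6, 191.1, 49.6]
tool_rot: [3.141, 0.0, -3.141]
force: [-0.8, 0.0, -1.0]
width: 37.7
gripper_force: 60.4
```

>>> {"api": "arm_command", "payload": {
  "deltas": [
    {"dx":0,"dy":0,"dz":-0.003,"yaw":0,"jaw":0.35},
    {"dx":0,"dy":0,"dz":-0.005,"yaw":0,"jaw":0.35},
    {"dx":0,"dy":0,"dz":-0.006,"yaw":0,"jaw":0.35},
    {"dx":0,"dy":0,"dz":-0.006,"yaw":0,"jaw":0.35}
  ]
}}

```text
clock: 13.85
eef_pos: [653.2, 190.9, 43.2]
tool_rot: [-3.141, -0.0, -3.141]
force: [0.6, 0.0, -1.8]
width: 37.8
gripper_force: 60.4
```

>>> {"api": "arm_command", "payload": {
  "deltas": [
    {"dx":0,"dy":0,"dz":-0.001,"yaw":0,"jaw":0.35},
    {"dx":0,"dy":0,"dz":-0.002,"yaw":0,"jaw":0.35},
    {"dx":0,"dy":0,"dz":-0.002,"yaw":0,"jaw":0.35}
  ]
}}

```text
clock: 14.15
eef_pos: [653.8, 191.1, 42.8]
tool_rot: [3.141, 0.001, -3.141]
force: [-2.5, -0.9, 5.9]
width: 37.6
gripper_force: 61.4
```

It has touched down at about 6 N. I'll release and rise straight up.

>>> {"api": "arm_command", "payload": {
  "deltas": [
    {"dx":0,"dy":0,"dz":0,"yaw":0,"jaw":0.48},
    {"dx":0,"dy":0,"dz":0,"yaw":0,"jaw":0.55},
    {"dx":0,"dy":0,"dz":0,"yaw":0,"jaw":0.62},
    {"dx":0,"dy":0,"dz":0,"yaw":0,"jaw":0.68},
    {"dx":0,"dy":0,"dz":0,"yaw":0,"jaw":0.72},
    {"dx":0,"dy":0,"dz":0.01,"yaw":0,"jaw":0.72},
    {"dx":0,"dy":0,"dz":0.03,"yaw":0,"jaw":0.72},
    {"dx":0,"dy":0,"dz":0.07,"yaw":0,"jaw":0.72},
    {"dx":0,"dy":0,"dz":0.11,"yaw":0,"jaw":0.72},
    {"dx":0,"dy":0,"dz":0.15,"yaw":0,"jaw":0.72},
    {"dx":0,"dy":0,"dz":0.18,"yaw":0,"jaw":0.75},
    {"dx":-0.04,"dy":0,"dz":0.18,"yaw":0,"jaw":0.75},
    {"dx":-0.08,"dy":-0.02,"dz":0.18,"yaw":0,"jaw":0.75},
    {"dx":-0.11,"dy":-0.05,"dz":0.18,"yaw":0,"jaw":0.75},
    {"dx":-0.14,"dy":-0.08,"dz":0.18,"yaw":0,"jaw":0.75},
    {"dx":-0.16,"dy":-0.1,"dz":0.18,"yaw":0,"jaw":0.75},
    {"dx":-0.16,"dy":-0.1,"dz":0.18,"yaw":0,"jaw":0.75},
    {"dx":-0.16,"dy":-0.1,"dz":0.18,"yaw":0,"jaw":0.75}
  ]
}}

```text
clock: 15.95
eef_pos: [493.9, 91.0, 222.4]
tool_rot: [3.141, 0.002, 3.142]
force: [0.8, -0.1, 0.4]
width: 64.3
gripper_force: 0.0
```

Run:
```python
from h import *
im,_=snap('top');im2,d=snap('scene')
a=cv2.resize(im[165:275,130:240,::-1],(400,400),interpolation=cv2.INTER_CUBIC);b=cv2.resize(im2[140:240,170:270,::-1],(400,400),interpolation=cv2.INTER_CUBIC)
cv2.imwrite('pics/d7.png',np.hstack([a,b]))
```

```text
(no output)
```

View pics/d7.png

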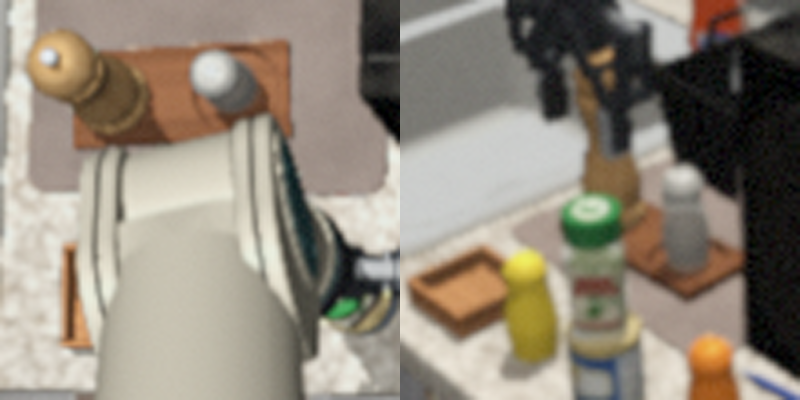

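The salt stands upright in the well. Before going down over the jar I'll check the cap position.

Run:
```python
from h import *
im,_=snap('scene');hsv=cv2.cvtColor(im,cv2.COLOR_RGB2HSV)
m=((hsv[...,0]>50)&(hsv[...,0]<85)&(hsv[...,1]>110)).astype(np.uint8);m[:,:200]=0;m[:,240:]=0;m[:170]=0;m[240:]=0
cs,_=cv2.findContours(m,0,1);c=max(cs,key=cv2.contourArea);x,y,w,h=cv2.boundingRect(c);print(x,y,w,h)
import itertools
E=np.array([proj('scene',(493+21.5*np.cos(a),90+21.5*np.sin(a),z)) for a in np.arange(0,6.28,.2) for z in(172,150)]);print(E.min(0),E.max(0))
```

```text
211 191 14 10
[209.83956059 188.06303085] [225.77438564 202.71197773]
```

>>> {"api": "arm_command", "payload": {
  "deltas": [
    {"dx":-0.001,"dy":-0.001,"dz":-0.02,"yaw":0,"jaw":0.8},
    {"dx":-0.001,"dy":-0.001,"dz":-0.03,"yaw":0,"jaw":0.8},
    {"dx":-0.001,"dy":-0.001,"dz":-0.03,"yaw":0,"jaw":0.8}
  ]
}}

```text
clock: 16.4
eef_pos: [491.6, 90.4, 189.9]
tool_rot: [-3.141, -0.003, -3.14]
force: [-0.7, -1.1, 0.3]
width: 68.6
gripper_force: 0.0
```

>>> {"api": "arm_command", "payload": {
  "deltas": [
    {"dx":0,"dy":0,"dz":-0.02,"yaw":0,"jaw":0.8},
    {"dx":0,"dy":0,"dz":-0.04,"yaw":0,"jaw":0.8},
    {"dx":0,"dy":0,"dz":-0.06,"yaw":0,"jaw":0.8},
    {"dx":0,"dy":0,"dz":-0.075,"yaw":0,"jaw":0.8},
    {"dx":0,"dy":0,"dz":-0.08,"yaw":0,"jaw":0.8},
    {"dx":0,"dy":0,"dz":-0.08,"yaw":0,"jaw":0.75},
    {"dx":0,"dy":0,"dz":-0.08,"yaw":0,"jaw":0.68},
    {"dx":0,"dy":0,"dz":-0.08,"yaw":0,"jaw":0.62},
    {"dx":0,"dy":0,"dz":-0.08,"yaw":0,"jaw":0.57},
    {"dx":0,"dy":0,"dz":-0.08,"yaw":0,"jaw":0.53},
    {"dx":0,"dy":0,"dz":-0.08,"yaw":0,"jaw":0.5},
    {"dx":0,"dy":0,"dz":-0.08,"yaw":0,"jaw":0.45},
    {"dx":0,"dy":0,"dz":-0.08,"yaw":0,"jaw":0.38},
    {"dx":0,"dy":0,"dz":-0.08,"yaw":0,"jaw":0.38},
    {"dx":0,"dy":0,"dz":-0.08,"yaw":0,"jaw":0.38}
  ]
}}

```text
clock: 17.9
eef_pos: [493.3, 90.7, 112.7]
tool_rot: [3.14, 0.003, -3.141]
force: [0.0, 0.8, 5.8]
width: 49.1
gripper_force: 60.7
```

>>> {"api": "arm_command", "payload": {
  "deltas": [
    {"dx":0,"dy":0,"dz":0,"yaw":0,"jaw":0.3},
    {"dx":0,"dy":0,"dz":0.003,"yaw":0,"jaw":0.3},
    {"dx":0,"dy":0,"dz":0.006,"yaw":0,"jaw":0.3},
    {"dx":0,"dy":0,"dz":0.006,"yaw":0,"jaw":0.3}
  ]
}}

```text
clock: 18.3
eef_pos: [492.6, 89.9, 117.9]
tool_rot: [3.142, 0.001, -3.141]
force: [0.8, -0.2, -1.5]
width: 49.2
gripper_force: 62.0
```

Run:
```python
from h import *
im2,d=snap('scene')
cv2.imwrite('pics/d8.png',cv2.resize(im2[160:260,170:270,::-1],None,fx=6,fy=6,interpolation=cv2.INTER_CUBIC))
```

```text
(no output)
```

View pics/d8.png

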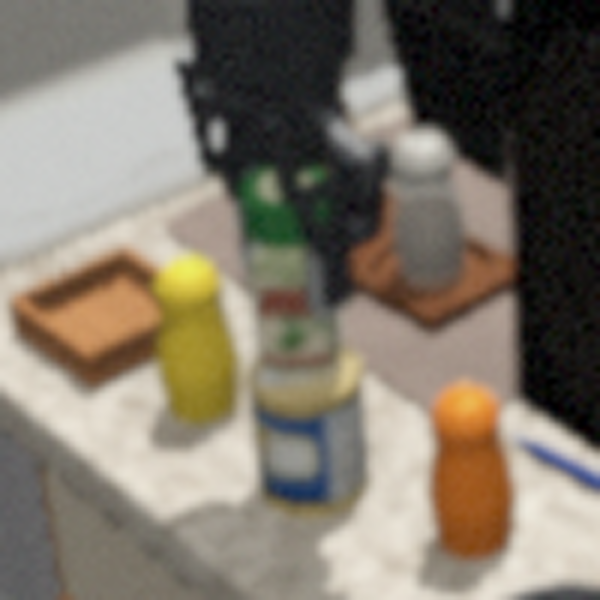

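>>> {"api": "arm_command", "payload": {
  "deltas": [
    {"dx":0,"dy":0,"dz":0.02,"yaw":0,"jaw":0.3},
    {"dx":0,"dy":0,"dz":0.04,"yaw":0,"jaw":0.3},
    {"dx":0,"dy":0,"dz":0.055,"yaw":0,"jaw":0.3},
    {"dx":0,"dy":0.02,"dz":0.055,"yaw":0,"jaw":0.3},
    {"dx":0,"dy":0.05,"dz":0.055,"yaw":0,"jaw":0.3},
    {"dx":0,"dy":0.085,"dz":0.055,"yaw":0,"jaw":0.3},
    {"dx":0.001,"dy":0.12,"dz":0.055,"yaw":0,"jaw":0.3},
    {"dx":0.002,"dy":0.15,"dz":0.055,"yaw":0,"jaw":0.3},
    {"dx":0.002,"dy":0.175,"dz":0.055,"yaw":0,"jaw":0.3},
    {"dx":0.002,"dy":0.187,"dz":0.055,"yaw":0,"jaw":0.3},
    {"dx":0.002,"dy":0.187,"dz":0.03,"yaw":0,"jaw":0.3},
    {"dx":0.002,"dy":0.187,"dz":0.0,"yaw":0,"jaw":0.3},
    {"dx":0.002,"dy":0.187,"dz":-0.02,"yaw":0,"jaw":0.3},
    {"dx":0.002,"dy":0.187,"dz":-0.03,"yaw":0,"jaw":0.3},
    {"dx":0.002,"dy":0.187,"dz":-0.03,"yaw":0,"jaw":0.3},
    {"dx":0.002,"dy":0.187,"dz":-0.03,"yaw":0,"jaw":0.3}
  ]
}}

```text
clock: 19.95
eef_pos: [494.9, 276.8, 88.0]
tool_rot: [3.141, 0.001, -3.141]
force: [-0.4, 0.2, -1.3]
width: 48.6
gripper_force: 62.4
```

Run:
```python
from h import *
im,_=snap('top');im2,d=snap('scene')
a=cv2.resize(im[205:275,130:240,::-1],(400,255),interpolation=cv2.INTER_CUBIC);a=np.vstack([a,np.zeros((145,400,3),np.uint8)]);b=cv2.resize(im2[155:255,155:255,::-1],(400,400),interpolation=cv2.INTER_CUBIC)
cv2.imwrite('pics/d9.png',np.hstack([a,b]))
for p in [(494,277,16+18),(494,277,52),(494,277,152),(494,277,24)]:print(p,((proj('scene',p)-155)*4+[400,0]).round())
```

```text
(494, 277, 34) [529. 206.]
(494, 277, 52) [526. 188.]
(494, 277, 152) [511.  80.]
(494, 277, 24) [531. 216.]
```

View pics/d9.png

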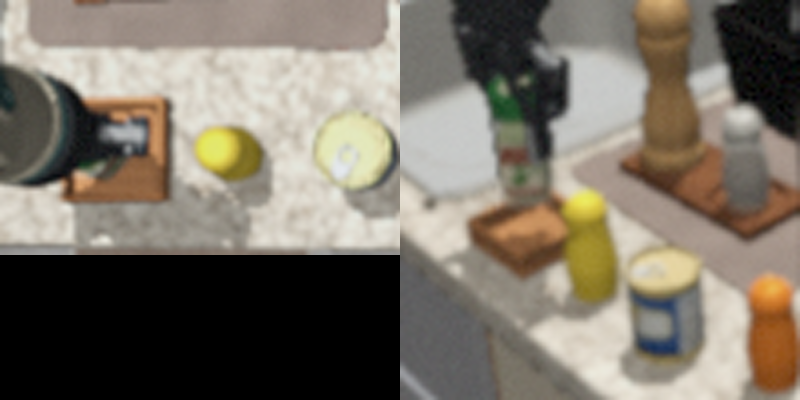

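The jar hangs over the middle of the box, base at about (525,195), and the tin stayed put. I'll lower it.

>>> {"api": "arm_command", "payload": {
  "deltas": [
    {"dx":0,"dy":0,"dz":-0.015,"yaw":0,"jaw":0.3},
    {"dx":0,"dy":0,"dz":-0.027,"yaw":0,"jaw":0.3},
    {"dx":0,"dy":0,"dz":-0.033,"yaw":0,"jaw":0.3},
    {"dx":0,"dy":0,"dz":-0.037,"yaw":0,"jaw":0.3},
    {"dx":0,"dy":0,"dz":-0.039,"yaw":0,"jaw":0.3},
    {"dx":0,"dy":0,"dz":-0.04,"yaw":0,"jaw":0.3},
    {"dx":0,"dy":0,"dz":-0.04,"yaw":0,"jaw":0.3}
  ]
}}

```text
clock: 20.75
eef_pos: [494.5, 277.1, 47.6]
tool_rot: [3.141, 0.0, -3.141]
force: [-0.3, 0.5, -1.3]
width: 49.0
gripper_force: 62.4
```

>>> {"api": "arm_command", "payload": {
  "deltas": [
    {"dx":0,"dy":0,"dz":-0.001,"yaw":0,"jaw":0.3},
    {"dx":0,"dy":0,"dz":-0.002,"yaw":0,"jaw":0.3},
    {"dx":0,"dy":0,"dz":-0.002,"yaw":0,"jaw":0.3}
  ]
}}

```text
clock: 21.05
eef_pos: [494.8, 277.3, 46.7]
tool_rot: [3.141, 0.001, -3.141]
force: [-1.9, -0.4, 8.2]
width: 48.8
gripper_force: 63.2
```

>>> {"api": "arm_command", "payload": {
  "deltas": [
    {"dx":0,"dy":0,"dz":0,"yaw":0,"jaw":0.55},
    {"dx":0,"dy":0,"dz":0,"yaw":0,"jaw":0.62},
    {"dx":0,"dy":0,"dz":0,"yaw":0,"jaw":0.7},
    {"dx":0,"dy":0,"dz":0,"yaw":0,"jaw":0.77},
    {"dx":0,"dy":0,"dz":0,"yaw":0,"jaw":0.8},
    {"dx":0,"dy":0,"dz":0.015,"yaw":0,"jaw":0.8},
    {"dx":0,"dy":0,"dz":0.04,"yaw":0,"jaw":0.8},
    {"dx":0,"dy":0,"dz":0.08,"yaw":0,"jaw":0.8},
    {"dx":0,"dy":0,"dz":0.12,"yaw":0,"jaw":0.8},
    {"dx":0,"dy":-0.04,"dz":0.13,"yaw":0,"jaw":0.9},
    {"dx":0,"dy":-0.08,"dz":0.13,"yaw":0,"jaw":1},
    {"dx":0,"dy":-0.12,"dz":0.13,"yaw":0,"jaw":1},
    {"dx":0,"dy":-0.16,"dz":0.13,"yaw":0,"jaw":1},
    {"dx":0,"dy":-0.189,"dz":0.1,"yaw":0,"jaw":1},
    {"dx":0,"dy":-0.189,"dz":0.07,"yaw":0,"jaw":1},
    {"dx":0,"dy":-0.189,"dz":0.07,"yaw":0,"jaw":1},
    {"dx":0,"dy":-0.189,"dz":0.07,"yaw":0,"jaw":1}
  ]
}}

```text
clock: 22.75
eef_pos: [494.5, 88.6, 116.1]
tool_rot: [3.141, -0.0, -3.14]
force: [-0.4, 0.6, -0.5]
width: 85.2
gripper_force: 0.0
```

Run:
```python
from h import *
im,_=snap('top');im2,d=snap('scene')
P=pts('scene',d)
a=cv2.resize(im[205:275,130:240,::-1],(400,255),interpolation=cv2.INTER_CUBIC);a=np.vstack([a,np.zeros((145,400,3),np.uint8)]);b=cv2.resize(im2[155:255,155:255,::-1],(400,400),interpolation=cv2.INTER_CUBIC)
cv2.imwrite('pics/d10.png',np.hstack([a,b]))
m=(np.hypot(P[...,0]-494,P[...,1]-88)<45)&(P[...,2]>62)&(P[...,2]<82);q=P[m];print(len(q),np.percentile(q,[2,50,98],axis=0).round(0))
```

```text
209 [[467.  64.  62.]
 [492.  89.  69.]
 [518. 119.  74.]]
```

View pics/d10.png

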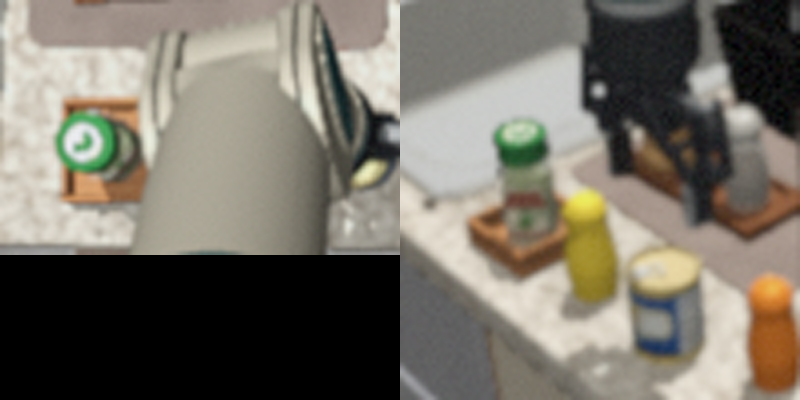

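The jar stands upright in the box. Now I'll take the tin.

>>> {"api": "arm_command", "payload": {
  "deltas": [
    {"dx":0,"dy":0.001,"dz":-0.03,"yaw":0,"jaw":1},
    {"dx":0,"dy":0.001,"dz":-0.055,"yaw":0,"jaw":1},
    {"dx":0,"dy":0.001,"dz":-0.075,"yaw":0,"jaw":1},
    {"dx":0,"dy":0.001,"dz":-0.086,"yaw":0,"jaw":1},
    {"dx":0,"dy":0.001,"dz":-0.086,"yaw":0,"jaw":0.9},
    {"dx":0,"dy":0.001,"dz":-0.086,"yaw":0,"jaw":0.8},
    {"dx":0,"dy":0.001,"dz":-0.086,"yaw":0,"jaw":0.74},
    {"dx":0,"dy":0.001,"dz":-0.086,"yaw":0,"jaw":0.68},
    {"dx":0,"dy":0.001,"dz":-0.086,"yaw":0,"jaw":0.62},
    {"dx":0,"dy":0.001,"dz":-0.086,"yaw":0,"jaw":0.5},
    {"dx":0,"dy":0.001,"dz":-0.086,"yaw":0,"jaw":0.5},
    {"dx":0,"dy":0.001,"dz":-0.086,"yaw":0,"jaw":0.5}
  ]
}}

```text
clock: 24.05
eef_pos: [495.3, 89.8, 30.8]
tool_rot: [3.14, 0.002, -3.14]
force: [-0.7, 1.5, 6.4]
width: 56.3
gripper_force: 62.5
```

>>> {"api": "arm_command", "payload": {
  "deltas": [
    {"dx":0,"dy":0,"dz":0.01,"yaw":0,"jaw":0.45},
    {"dx":0,"dy":0,"dz":0.04,"yaw":0,"jaw":0.45},
    {"dx":0,"dy":0,"dz":0.08,"yaw":0,"jaw":0.45},
    {"dx":0,"dy":0,"dz":0.11,"yaw":0,"jaw":0.45},
    {"dx":0,"dy":0,"dz":0.12,"yaw":0,"jaw":0.45},
    {"dx":0,"dy":-0.02,"dz":0.12,"yaw":0,"jaw":0.45},
    {"dx":0,"dy":-0.05,"dz":0.12,"yaw":0,"jaw":0.45},
    {"dx":0,"dy":-0.085,"dz":0.12,"yaw":0,"jaw":0.45},
    {"dx":0,"dy":-0.12,"dz":0.12,"yaw":0,"jaw":0.45},
    {"dx":0,"dy":-0.155,"dz":0.12,"yaw":0,"jaw":0.45},
    {"dx":0,"dy":-0.18,"dz":0.12,"yaw":0,"jaw":0.45},
    {"dx":0,"dy":-0.188,"dz":0.11,"yaw":0,"jaw":0.45},
    {"dx":0,"dy":-0.188,"dz":0.08,"yaw":0,"jaw":0.45},
    {"dx":0,"dy":-0.188,"dz":0.05,"yaw":0,"jaw":0.45},
    {"dx":0,"dy":-0.188,"dz":0.03,"yaw":0,"jaw":0.45},
    {"dx":0,"dy":-0.188,"dz":0.02,"yaw":0,"jaw":0.45},
    {"dx":0,"dy":-0.188,"dz":0.02,"yaw":0,"jaw":0.45}
  ]
}}

```text
clock: 25.75
eef_pos: [493.0, -98.0, 47.7]
tool_rot: [3.141, -0.004, -3.14]
force: [-1.0, -0.2, -2.7]
width: 56.2
gripper_force: 64.5
```

Run:
```python
from h import *
im2,d=snap('scene')
cv2.imwrite('pics/d11.png',cv2.resize(im2[200:300,215:315,::-1],(500,500),interpolation=cv2.INTER_CUBIC))
for p in [(495,-98,5),(495,-98,20),(495,-98,92)]:print(p,((proj('scene',p)-[215,200])*5).round())
```

```text
(495, -98, 5) [244. 347.]
(495, -98, 20) [244. 327.]
(495, -98, 92) [242. 224.]
```

View pics/d11.png

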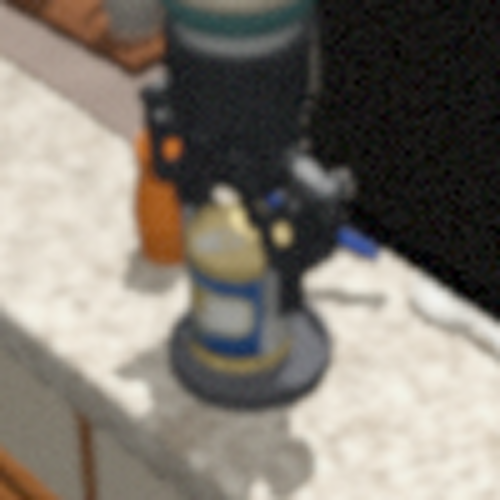

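The tin is just above the tray: base spans columns 190–290 and the expected centre is 244. I'll lower it.

>>> {"api": "arm_command", "payload": {
  "deltas": [
    {"dx":0.001,"dy":0,"dz":-0.007,"yaw":0,"jaw":0.45},
    {"dx":0.001,"dy":0,"dz":-0.012,"yaw":0,"jaw":0.45},
    {"dx":0.001,"dy":0,"dz":-0.014,"yaw":0,"jaw":0.45},
    {"dx":0.001,"dy":0,"dz":-0.015,"yaw":0,"jaw":0.45},
    {"dx":0.001,"dy":0,"dz":-0.015,"yaw":0,"jaw":0.45}
  ]
}}

```text
clock: 26.3
eef_pos: [495.6, -99.0, 35.8]
tool_rot: [-3.142, 0.001, -3.141]
force: [-1.7, 0.7, 8.9]
width: 56.0
gripper_force: 65.9
```

>>> {"api": "arm_command", "payload": {
  "deltas": [
    {"dx":0,"dy":0,"dz":0,"yaw":0,"jaw":0.72},
    {"dx":0,"dy":0,"dz":0,"yaw":0,"jaw":0.8},
    {"dx":0,"dy":0,"dz":0,"yaw":0,"jaw":0.9},
    {"dx":0,"dy":0,"dz":0,"yaw":0,"jaw":0.95},
    {"dx":0,"dy":0,"dz":0,"yaw":0,"jaw":0.95},
    {"dx":0,"dy":0,"dz":0.015,"yaw":0,"jaw":0.95},
    {"dx":0,"dy":0,"dz":0.04,"yaw":0,"jaw":0.95},
    {"dx":0,"dy":0,"dz":0.08,"yaw":0,"jaw":0.95},
    {"dx":0,"dy":0,"dz":0.12,"yaw":0,"jaw":0.95},
    {"dx":0,"dy":0,"dz":0.16,"yaw":0,"jaw":0.95},
    {"dx":0,"dy":0,"dz":0.2,"yaw":0,"jaw":0.95},
    {"dx":-0.01,"dy":0.04,"dz":0.24,"yaw":0,"jaw":0.95},
    {"dx":-0.02,"dy":0.09,"dz":0.25,"yaw":0,"jaw":0.95},
    {"dx":-0.03,"dy":0.14,"dz":0.25,"yaw":0,"jaw":0.95}
  ]
}}

```text
clock: 27.7
eef_pos: [468.0, 33.0, 286.3]
tool_rot: [3.141, 0.005, 3.14]
force: [1.5, 0.7, -1.2]
width: 81.0
gripper_force: 0.0
```

>>> {"api": "arm_command", "payload": {
  "deltas": [
    {"dx":-0.03,"dy":0.05,"dz":0,"yaw":0,"jaw":1},
    {"dx":-0.07,"dy":0.1,"dz":0,"yaw":0,"jaw":1},
    {"dx":-0.1,"dy":0.15,"dz":0,"yaw":0,"jaw":1},
    {"dx":-0.13,"dy":0.2,"dz":0,"yaw":0,"jaw":1},
    {"dx":-0.15,"dy":0.25,"dz":0,"yaw":0,"jaw":1},
    {"dx":-0.17,"dy":0.3,"dz":0,"yaw":0,"jaw":1},
    {"dx":-0.2,"dy":0.35,"dz":0,"yaw":0,"jaw":1},
    {"dx":-0.22,"dy":0.4,"dz":0,"yaw":0,"jaw":1},
    {"dx":-0.22,"dy":0.4,"dz":0,"yaw":0,"jaw":1},
    {"dx":-0.22,"dy":0.4,"dz":0,"yaw":0,"jaw":1},
    {"dx":-0.22,"dy":0.4,"dz":0,"yaw":0,"jaw":1},
    {"dx":-0.22,"dy":0.4,"dz":0,"yaw":0,"jaw":1},
    {"dx":-0.22,"dy":0.4,"dz":0,"yaw":0,"jaw":1}
  ]
}}

```text
clock: 29.0
eef_pos: [248.4, 430.2, 284.0]
tool_rot: [-3.14, 0.0, 3.139]
force: [-0.5, -0.6, -0.7]
width: 85.5
gripper_force: 0.0
```

Run:
```python
from h import *
im,_=snap('top');im2,d=snap('scene')
a=cv2.resize(im[160:280,130:450,::-1],(800,300),interpolation=cv2.INTER_CUBIC);b=cv2.resize(im2[160:340,160:350,::-1],(317,300),interpolation=cv2.INTER_CUBIC)
b=np.hstack([b,np.zeros((300,483,3),np.uint8)]);cv2.imwrite('pics/end.png',np.vstack([a,b]))
```

```text
(no output)
```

View pics/end.png

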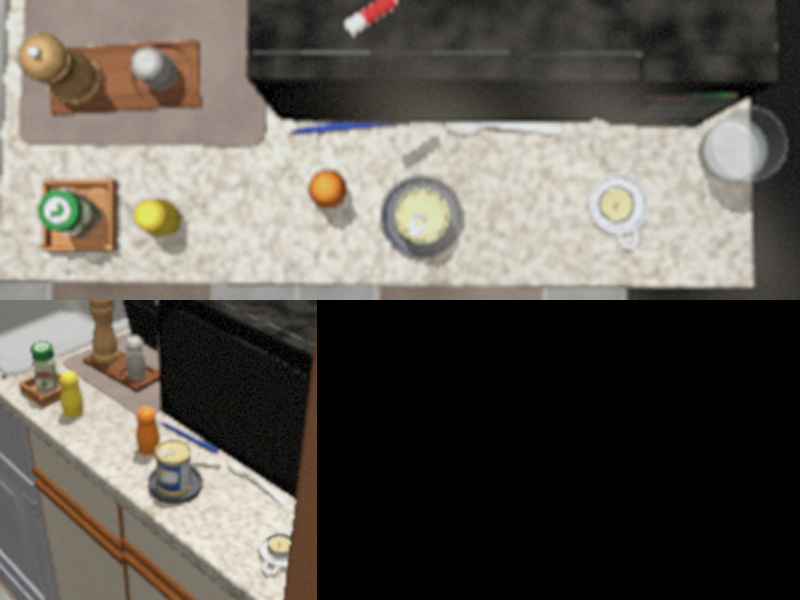

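The end view shows all four things upright in their places: jar in the box (60,210), salt in the well (150,68), tin in the tray (422,215) and candle in the saucer (616,204). The decoys and glass are where they were, so I'll hand in.

```bash
python3 -c "from cell import *;print(finish_job())"
```

```text
the job is handed in; nothing more can be done
None
```

The job is handed in at about 29 s of the 125 s: the final pictures show the tealight in the saucer, the salt in the well, the jar in the box and the tin in the tray, all upright, with the glass where it was.

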